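# Lock a carving blank in the notched holding board

### The job

The carving blank lies loose on the holding board. Lift the release bar of the sliding carriage and hold it up while you run the carriage along until its sprung pad pushes the blank fully home against the end stop and is itself pressed in about half way, then let go and see that the bar drops fully into the nearest notch, so that the carriage stays locked by itself. Work gently: do not force the bar's nose against the teeth, do not drive the pad hard to the end of its travel, and leave the things lying around the board where they are.

Things in the scene. Friction and masses are not known exactly. Their poses are not given: they have to be found in the camera images.
- board: wooden holding board fixed to the bench, 130 x 380 x 16 mm (x, y, z). Origin: centre of its underside; x across, y along it towards the end stop, z up. The dark wooden end stop (100 wide, 20 thick, 30 high) stands on it across the +y end, inner face at y = 165. The carriage runs along y over the steel rail on the -y half.
- carriage (a joint): m, travel of the aluminium carriage block (84 x 55 mm, top 59 mm above the bench) along the board's +y, towards the end stop; about 0 at the start (parked, +-8 mm), at most 0.125. It stays where it is left: sliding friction about 4 N. Apart from play in the parking slot it slides only while the release bar is up.
- release_bar (a joint): m, height of the spring-loaded release bar above its lowest position: 0 = fully down in a notch (or in the 34 mm long parking slot where it starts), about 0.0075 = its nose rests on top of a tooth, over 0.008 = free of all teeth, 0.016 = upper end. A spring and its weight push it down with 5 N (down) to 8 N (fully up).
- bar_grip (a point): middle of the release bar's cross rod: round steel, 12 mm thick, 76 mm long along the board's x, 104 mm above the bench when down, a 16 mm black ball on each end, 45 mm above the carriage top. An upright steel blade (26 x 4.5 mm) on the back (-y) face of the carriage carries it. Pinch the rod across (along the board's y) from above.
- nose: foot of that blade, 26 mm (x) by 4.5 mm (y); it enters the notches. Origin: centre of its underside, 83.5 mm below bar_grip. It may press on the rail and teeth with at most 15 N.
- rail: steel rail on the board, same origin and axes. It carries a strip of square teeth: pitch 12 mm, teeth 5.5 mm thick, 8 mm high, notches 6.5 mm wide (nose has 2 mm play). The strip is screwed down anywhere within +-5 mm along the rail; its place is not reported: find the notch by feel (with the bar let go, nudge the rod and carriage a little to and fro until it drops in).
- pad (a joint): m, how far the sprung pad on the front of the carriage is pressed in: 0 = free, 0.022 = bottomed. Its spring pushes with 1.2 N plus 0.3 N per mm. Pressed in about half way is 0.011; with the bar in a notch it must end at 0.003 to 0.018.
- pad_face (a point): centre of the front (+y) face of the sprung pad, a dark wooden plate 60 x 26 mm with a steel face, 32 mm above the bench.
- pad_plate: the steel face of the pad, 56 x 22 mm, that touches the blank; the blank may be pressed by it with at most 14 N. Its front face is the same plane as pad_face.
- blank: light wooden carving blank, 131 x 52 x 32 mm, about 0.2 kg, loose on the board, long side along the board's y, 3 to 16 mm short of the end stop. Origin: centre of its underside; its yaw is -0.258 rad from the board's when squarely along it. Fully home its origin is at y = 100 mm in the board's frame.
- tape: bystander: roll of masking tape, 104 x 102 x 25 mm, behind (+x of) the board. Origin: centre of the underside.
- offcut: bystander: brown wooden offcut, 59 x 68 x 23 mm, behind (+x of) the board. Origin: centre of the underside.
Not all that is in view belongs to the job. Leave any purple look-alike of the blank alone.

How it is judged:
By the outcome, as a careful person would: the job done as asked, in the order asked, and still so for the second after the job is handed in, with the robot touching nothing.
It also fails if it takes over 50 s, if anything falls off the work surface, if the arm or the gripper's body presses on something with over 40 N, if the wrist force passes 120 N, or if a joint passes its speed limit or range.

### The arm

A 6-joint arm with a two-finger parallel gripper is mounted at the origin on a cart in front of the work surface, level with it; the furniture and walls round the work are solid. World frame = base frame: x ahead of the robot, y to its left, z up, the work surface at z = 0. Lengths are in m, angles in rad, forces in N, time in s.
With the tool pointing down it reaches from about 0.25 to 0.85 m from the base axis. Payload 12.5 kg.
Tool frame: the origin (TCP) lies midway between the tips of the shut fingers; the grasp point (between the pads) lies 19 mm behind it; z points along the fingers, y is the line along which they close (so a half turn about z gives the same grasp; the last joint's range is limited). The gripper opens to 93 mm and grips with 3 to 60 N. Pads are 15 mm wide; open, the fingers measure 128 mm over their backs; the gripper's body (75 mm by 188 mm) begins 65 mm behind the grasp point.
Start: joints at [1.099, 0.351, 1.652, -0, 1.139, -0.085], TCP at [0.207, 0.509, 0.219] pointing down, gripper open.
Joint ranges: [-2.75, 2.75], [-0.79, 2.1], [0.01, 2.65], [-1.57, 4.71], [0.07, 3.14], [-2.87, 2.87]. Speed limits (rad/s): [2.22, 2.22, 2.79, 3.14, 3.14, 3.14].

### API

Orientations are given as a unit quaternion [x, y, z, w].
In Python, from rig import ctrl gives the robot as it stands.
- The arm moves only by the tool jog_arm, never from a script. Its argument "series" is a list of rows, each an object with "delta_pos": the shift along the tool's x, y, z in units of 60 mm (1.0 is 60 mm), a list of three; "yaw": the turn about the tool's z in units of 6 degrees (1.0 is 6 degrees); "fingers": the finger opening in mm, from 0 to 93. In form: [{"delta_pos": [tx, ty, tz], "yaw": yaw, "fingers": fingers}, ...]. A call has exactly 10 rows; each row is the pose to reach, as a shift and turn from the pose commanded when the call began, along the tool's axes at that moment; what a row does not reach only later rows make up. A row lasts 1/8 s, in which the tool goes at most 62.5 mm and 10.7 degrees, less where a joint would pass 70% of its speed; a pose out of reach is approached as far as the arm can. A call with a gripper value outside its range is refused whole. The fingers move at their own pace and stop on an object; "squeeze" is the grip in N (left out, the last holds). Time passes only in rows, so rows that repeat a pose let the fingers close, or fill a call up. It gives the time, the measured TCP pose, the force, the opening and the grip force at its end, in the units of the state.
- ctrl.observe(): the state, without advancing time (a new reading comes with each control period).
- ctrl.grab_frame(name): name is "scene" or "top" or "wrist"; returns (picture, depth): 384x512x3 uint8, red, green, blue; 384x512 float32, m along the optical axis (not along the pixel's ray), 0 where there is no reading.
- ctrl.camera_info(name): a dict with "intrinsics" (3x3 intrinsics, pixels), "T" (4x4, takes a point from camera to world coordinates); the wrist camera has in their place "tool_from_camera" (4x4, takes a point from camera to tool coordinates, whose origin is the TCP and whose axes are the flange's). Camera axes: x right, y down, z forward; pixel columns grow to the right and rows downward; lengths in m; the calibration is good to about 2 mm. A picture is of the moment at which its call begins: read the wrist's pose just before it. camera_info takes no time and is no camera call.
- ctrl.finish_job(): hands the job in; it is judged then, once.
The state is a dict: "t": time; "q": joint angles; "dq": joint speeds; "joint_efforts": joint torques, N m; "position": TCP position; "eef_rot": TCP orientation; "contact_force": force on the tool from outside, world axes, zero at the start; "torque": the same for the moment, N m; "width": finger opening in m; "grasp_force": force on a finger pad.
Only numpy, scipy, OpenCV 4.12 (cv2) and the standard library are available. Lean on these libraries where they do the work, as an engineer would, in place of code of your own. Each camera call takes 0.05 s, during which the arm holds its last target. There are 200 camera calls.

## Working session

There is one attempt and no reset: what is moved stays moved. The work goes in short steps, Python scripts to look and compute and a tool call to move; the robot and the scene stay as the last step left them, time stands still between calls to the robot, and variables do not carry over. Pictures are saved under pics/ and viewed, at most 10 in all, crops included, and the job is handed in when it is done.

Besides the shell and the picture viewer there is one more tool, called after ">>>" as name(argument=value, ...), one argument or row to a line, values as JSON. jog_arm: Moves the arm, as the interface text tells. Its arguments: {"type":"object","properties":{"series":{"type":"array","items":{"type":"object","properties":{"delta_pos":{"type":"array","items":{"type":"number"}},"yaw":{"type":"number"},"fingers":{"type":"number"}}}},"squeeze":{"type":"number"}},"required":["series"]}

```bash
mkdir -p pics
cat > h.py <<'E'
import numpy as np, cv2
from rig import ctrl
def grab(n):
    s=ctrl.observe(); im,d=ctrl.grab_frame(n); return s,im,d
def save(n,im): cv2.imwrite('pics/'+n+'.png',cv2.cvtColor(im,cv2.COLOR_RGB2BGR))
def cam(n,s=None):
    c=ctrl.camera_info(n); K=np.array(c['intrinsics'])
    if 'T' in c: return K,np.array(c['T'])
    from scipy.spatial.transform import Rotation as R
    T=np.eye(4);T[:3,:3]=R.from_quat(s['eef_rot']).as_matrix();T[:3,3]=s['position']
    return K,T@np.array(c['tool_from_camera'])
def ray(K,T,u,v):
    d=T[:3,:3]@np.linalg.inv(K)@np.array([u,v,1.]); return T[:3,3],d
def onplane(K,T,u,v,z):
    o,d=ray(K,T,u,v); return o+d*(z-o[2])/d[2]
def cloud(K,T,d):
    v,u=np.mgrid[:d.shape[0],:d.shape[1]]
    p=np.stack([(u-K[0,2])/K[0,0]*d,(v-K[1,2])/K[1,1]*d,d],-1)
    return p@T[:3,:3].T+T[:3,3]
def tri(r1,r2):
    (a,d),(b,e)=r1,r2; d=d/np.linalg.norm(d);e=e/np.linalg.norm(e)
    st=np.linalg.lstsq(np.stack([d,-e],1),b-a,rcond=None)[0]
    p,q=a+d*st[0],b+e*st[1]; return (p+q)/2,np.linalg.norm(p-q)
E
python3 - <<'E'
from h import *
for n in('top','scene'):
    s,im,d=grab(n); save(n+'0',im); np.savez(n+'0',im=im,d=d); K,T=cam(n); print(n,K[0,0],T.round(3).tolist())
print(s)
E
```

```text
top 406.6014711606722 [[-0.02, -0.991, 0.13, 0.456], [-1.0, 0.017, -0.024, 0.453], [0.021, -0.13, -0.991, 1.071], [0.0, 0.0, 0.0, 1.0]]
scene 395.2201852487504 [[0.83, -0.287, 0.477, 0.171], [-0.557, -0.421, 0.716, -0.16], [-0.005, -0.86, -0.51, 0.523], [0.0, 0.0, 0.0, 1.0]]
{'t': 0.05, 'q': array([ 1.09940337e+00,  3.51208592e-01,  1.65235435e+00,  1.67353244e-05,
        1.13910485e+00, -8.46487233e-02]), 'dq': array([-0.00121135, -0.00340852,  0.00021056,  0.00040646, -0.00284259,
       -0.00019679]), 'joint_efforts': array([-1.55721671e-03, -4.98537648e+01, -2.86043751e+01,  7.00864219e-02,
        2.37470982e-02, -2.89270884e-05]), 'position': array([0.20730193, 0.50910143, 0.21814308]), 'eef_rot': array([ 1.92172661e-01,  9.81360983e-01, -5.14838778e-04, -1.54843081e-04]), 'contact_force': array([ 0.34067241, -0.04657276, -0.25497047]), 'torque': array([-0.01013614, -0.06609   ,  0.08029913]), 'grasp_force': 0.0, 'width': 0.09310094089996448}
```

View pics/top0.png

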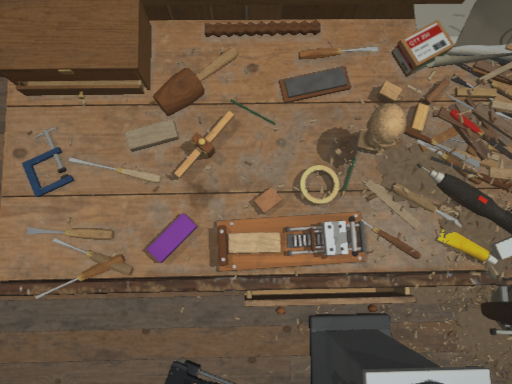

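View pics/scene0.png

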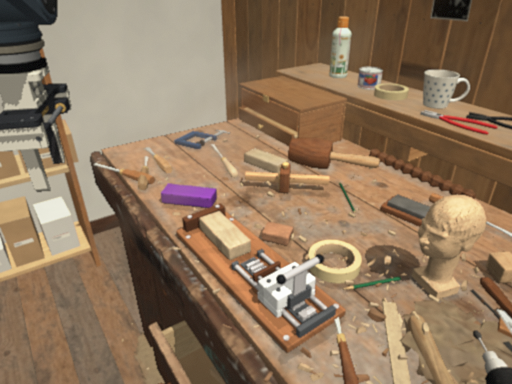

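The top view shows the board at about (217–367, 213–270). Its dark end stop is at (222,245), the light blank at (254,243), and the aluminium carriage at about (340,238). The purple look-alike is at (171,238), off the board. In the scene view, the cross rod with black balls runs from about (282,280) to (321,258). Next I'll enlarge both and measure.

Run:
```python
from h import *
t=np.load('top0.npz');s=np.load('scene0.npz')
a=cv2.resize(t['im'][200:285,205:380],None,fx=4.4,fy=4.4,interpolation=cv2.INTER_CUBIC)[:, :770]
b=cv2.resize(s['im'][240:350,220:350],None,fx=1,fy=1)
save('topcrop',a)
save('scenecrop',cv2.resize(s['im'][200:350,170:370],None,fx=4,fy=4,interpolation=cv2.INTER_CUBIC))
K,T=cam('top');P=cloud(K,T,t['d'])
im=t['im'];hsv=cv2.cvtColor(im,cv2.COLOR_RGB2HSV)
sub=(slice(205,280),slice(205,380))
z=P[...,2]
# fast look at heights
for u,v in[(254,243),(222,245),(300,220),(340,238),(355,237),(380,300),(320,262)]: print(u,v,P[v,u].round(4),im[v,u])
m=np.zeros(z.shape,bool);m[sub]=(z[sub]>.009)
n,l,st,c=cv2.connectedComponentsWithStats(m.astype(np.uint8))
for i in range(1,n):
  if st[i,4]>100: 
    q=P[l==i][:,:2].astype(np.float32);print(st[i],cv2.minAreaRect(q))
m[sub]=(z[sub]>.04)&(z[sub]<.055)&(np.mgrid[:384,:512][1][sub]<290)
q=P[m];print('blank top',q[:,2].mean(),cv2.minAreaRect(q[:,:2].astype(np.float32)))
for S,n in((t,'top'),(s,'scene')):
  K,T=cam(n);P=cloud(K,T,S['d']);m=(P[...,2]>.085)&(P[...,2]<.125)&(abs(P[...,0]-.45)<.15)&(abs(P[...,1]-.25)<.25)
  q=P[m];v,u=np.nonzero(m);print(n,len(q)); 
  if len(q): print(q.mean(0),cv2.minAreaRect(q[:,:2].astype(np.float32)),u.min(),u.max(),v.min(),v.max())
```

```text
254 243 [0.4781 0.436  0.0465] [182 158 120]
222 245 [0.4747 0.516  0.0487] [99 64 41]
300 220 [0.536  0.3144 0.0153] [145  98  61]
340 238 [0.4859 0.2225 0.0616] [141 140 134]
355 237 [0.486  0.1983 0.1119] [167 164 159]
380 300 [ 0.3068  0.0619 -0.1571] [139 114  87]
320 262 [0.4267 0.2664 0.0142] [143  97  61]
[ 217  212  163   59 7473] ((0.48424503207206726, 0.31802818179130554), (0.13013175129890442, 0.424365371465683), 2.5435702800750732)
blank top 0.046483718058340756 ((0.47818928956985474, 0.44716861844062805), (0.09969530999660492, 0.15562258660793304), 2.489893913269043)
top 223
[0.48866555 0.20104729 0.10793824] ((0.4899885356426239, 0.20009107887744904), (0.09256625175476074, 0.015464318916201591), 1.8009848594665527) 349 358 216 255
scene 502
[0.48775279 0.19604101 0.10581613] ((0.4896889925003052, 0.19735993444919586), (0.09217756241559982, 0.014174788258969784), 1.9840184450149536) 276 323 254 283
```

View pics/topcrop.png

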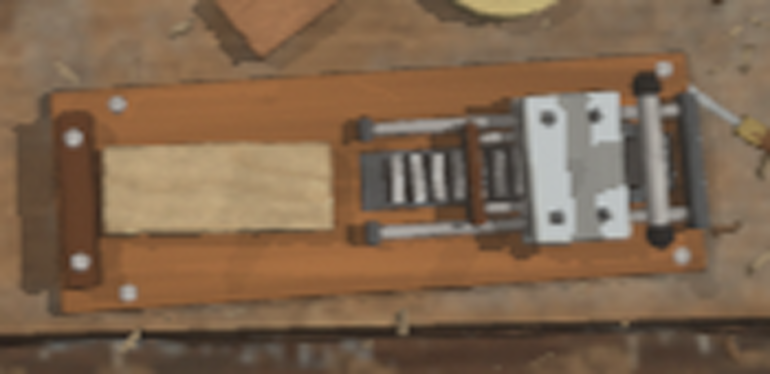

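View pics/scenecrop.png

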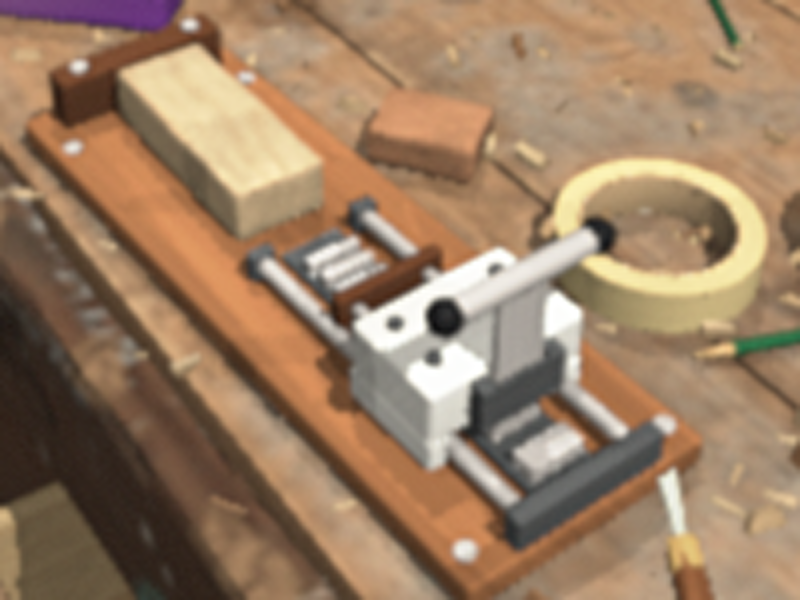

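The crops confirm the layout. In the top crop the blank spans columns 103–332 and the pad plate's front edge is at column 468. The rod has black balls at (648,85) and (660,235), which match (599,236) and (445,316) in the scene crop. The blank is the plain light wood on the board, so it isn't the purple block.

Run:
```python
from h import *
Kt,Tt=cam('top');Ks,Ts=cam('scene')
t=lambda c,r:((c+.5)/4.4+205-.5,(r+.5)/4.4+200-.5)
s=lambda c,r:((c+.5)/4+170-.5,(r+.5)/4+200-.5)
B=[]
for a,b in(((648,85),(599,236)),((660,235),(445,316))):
    p,e=tri(ray(Kt,Tt,*t(*a)),ray(Ks,Ts,*s(*b)));print('ball',p.round(4),e.round(4));B.append(p)
d=B[0]-B[1];print('rod',(B[0]+B[1])/2,np.linalg.norm(d),'yaw',np.arctan2(d[1],d[0]))
C=np.array([onplane(Kt,Tt,*t(*c),.016)[:2] for c in((50,92),(686,52),(705,270),(62,312))])
print('board',C.round(4).tolist(),C.mean(0)); 
y=(C[0]-C[1])+(C[3]-C[2]); y/=np.linalg.norm(y); print('axis',y,'yaw',np.arctan2(-y[0],y[1]))
y0=y; o=C.mean(0);x0=np.array([y[1],-y[0]])
def bf(c,r,z): p=onplane(Kt,Tt,*t(c,r),z)[:2]-o; return (p@x0*1e3).round(1),(p@y0*1e3).round(1)
for n,c,z in(('stop',(95,180),.046),('blank far',(104,190),.048),('blank near',(332,188),.048),('bl side',(220,143),.048),('bl side2',(220,235),.048),('pad front',(468,172),.045),('pad back',(485,172),.045),('car front',(524,170),.059),('car back',(630,165),.059),('tooth1',(392,180),.03)): print(n,bf(*c,z))
print('rod in board',[( (p[:2]-o)@x0*1e3,(p[:2]-o)@y0*1e3) for p in B])
```

```text
ball [0.5306 0.2007 0.1042] 0.0027
ball [0.4501 0.1982 0.1045] 0.0037
rod [0.49033275 0.19943906 0.10436008] 0.0805581457760707 yaw 0.0303336430566226
board [[0.5387, 0.533], [0.5554, 0.1548], [0.427, 0.1505], [0.4107, 0.527]] [0.48294774 0.34130587]
axis [-0.04368453  0.99904538] yaw 0.04369844065487391
stop (np.float64(9.9), np.float64(163.9))
blank far (np.float64(3.9), np.float64(159.0))
blank near (np.float64(-3.2), np.float64(29.6))
bl side (np.float64(26.3), np.float64(91.6))
bl side2 (np.float64(-25.6), np.float64(94.9))
pad front (np.float64(0.9), np.float64(-49.2))
pad back (np.float64(0.3), np.float64(-58.9))
car front (np.float64(-0.3), np.float64(-78.7))
car back (np.float64(-1.3), np.float64(-139.1))
tooth1 (np.float64(-0.5), np.float64(-7.0))
rod in board [(np.float64(41.45575510044339), np.float64(-142.59229206711134)), (np.float64(-39.094606664226326), np.float64(-141.5156886847161))]
```

>>> jog_arm(
  series=[
    {"delta_pos": [-0.9, -0.43, 0.12], "yaw": -0.8, "fingers": 50},
    {"delta_pos": [-1.8, -0.86, 0.24], "yaw": -1.6, "fingers": 50},
    {"delta_pos": [-2.7, -1.29, 0.36], "yaw": -2.4, "fingers": 50},
    {"delta_pos": [-3.6, -1.72, 0.48], "yaw": -3.2, "fingers": 50},
    {"delta_pos": [-4.5, -2.15, 0.6], "yaw": -4.1, "fingers": 50},
    {"delta_pos": [-5.4, -2.58, 0.72], "yaw": -4.1, "fingers": 50},
    {"delta_pos": [-6.31, -3.0, 0.85], "yaw": -4.1, "fingers": 50},
    {"delta_pos": [-6.31, -3.0, 0.85], "yaw": -4.1, "fingers": 50},
    {"delta_pos": [-6.31, -3.0, 0.85], "yaw": -4.1, "fingers": 50},
    {"delta_pos": [-6.31, -3.0, 0.85], "yaw": -4.1, "fingers": 50},
  ],
  squeeze=25,
)

```text
t: 1.35
position: [0.4894, 0.2008, 0.1678]
eef_rot: [-0.022, 1.0, 0.0, -0.0]
contact_force: [0.0, 0.2, -0.5]
width: 0.0501
grasp_force: 0.0
```

Run:
```python
from h import *
s,im,d=grab('wrist');K,T=cam('wrist',s);np.savez('w1',im=im,d=d,K=K,T=T);save('w1',im)
print(K[0,0],T.round(3).tolist(),s['position'],s['eef_rot'])
P=cloud(K,T,d);m=(P[...,2]>.095)&(P[...,2]<.125)&(d>.05)
v,u=np.nonzero(m);print(len(u),u.min(),u.max(),v.min(),v.max(),P[m].mean(0),cv2.minAreaRect(P[m][:,:2].astype(np.float32)))
```

```text
330.24828123591294 [[-0.044, 0.968, 0.246, 0.422], [0.999, 0.042, 0.01, 0.198], [-0.0, 0.246, -0.969, 0.334], [0.0, 0.0, 0.0, 1.0]] [0.48944801 0.20077036 0.16775076] [-2.19957874e-02  9.99758061e-01  3.83174988e-05 -5.60253888e-05]
2165 241 263 141 269 [0.4864581  0.19968016 0.10882957] ((0.48915672302246094, 0.19968920946121216), (0.09415033459663391, 0.01533639244735241), 2.910815715789795)
```

View pics/w1.png

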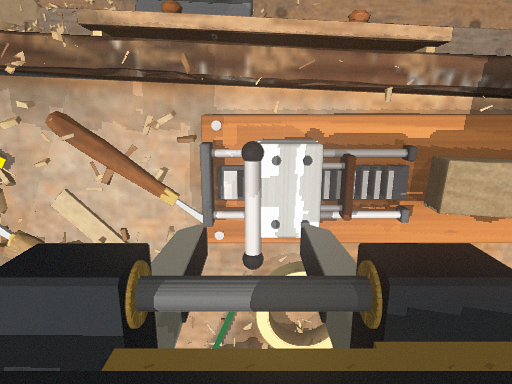

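The wrist view shows the rod centred between the fingers at about (253,205). Tooth strips are visible at (360–395,183) and (222–242,183). I'll measure the tooth phase relative to the rod.

Run:
```python
from h import *
w=np.load('w1.npz');K,T,im,d=w['K'],w['T'],w['im'],w['d'];P=cloud(K,T,d)
yb=np.array([-.0437,.99905])
g=im.astype(float).mean(2)[172:196].mean(0)
z=np.median(P[174:194,:,2],0)
for r in((215,250),(320,420)):
  print([(u,int(g[u]),round(z[u]*1e3,1)) for u in range(*r)])
e=np.diff(g)
def edges(lo,hi,th):
  for u in range(lo,hi):
    if abs(e[u])>th and abs(e[u])>=abs(e[u-1]) and abs(e[u])>=abs(e[u+1]):
      p=onplane(K,T,u+.5,184,.028);print(u,round(e[u]),'y_b',round((p[:2]@yb)*1e3,1))
edges(216,245,8);edges(325,410,8)
rod=[onplane(K,T,u,v,.104)[:2]@yb*1e3 for u,v in((252.5,152),(253,260),(253,205))];print('rod',rod)
print('far pad',onplane(K,T,355,184,.045)[:2]@yb)
```

```text
[(215, 90, np.float64(15.7)), (216, 84, np.float64(16.1)), (217, 80, np.float64(16.0)), (218, 80, np.float64(19.8)), (219, 83, np.float64(19.9)), (220, 83, np.float64(19.7)), (221, 97, np.float64(20.0)), (222, 102, np.float64(19.9)), (223, 130, np.float64(20.0)), (224, 231, np.float64(27.7)), (225, 235, np.float64(27.6)), (226, 232, np.float64(28.0)), (227, 229, np.float64(28.0)), (228, 226, np.float64(27.9)), (229, 229, np.float64(27.9)), (230, 230, np.float64(28.1)), (231, 228, np.float64(27.7)), (232, 215, np.float64(27.7)), (233, 214, np.float64(27.6)), (234, 217, np.float64(28.2)), (235, 217, np.float64(27.2)), (236, 207, np.float64(27.8)), (237, 108, np.float64(27.5)), (238, 73, np.float64(19.9)), (239, 77, np.float64(20.2)), (240, 78, np.float64(19.9)), (241, 78, np.float64(19.7)), (242, 82, np.float64(20.0)), (243, 105, np.float64(19.6)), (244, 133, np.float64(19.7)), (245, 193, np.float64(106.6)), (246, 211, np.float64(107.5)), (247, 219, np.float64(108.1)), (248, 226, np.float64(108.6)), (249, 232, np.float64(109.4))]
[(320, 192, np.float64(58.1)), (321, 132, np.float64(56.
[... 2601 characters left out ...]
.float64(15.7)), (411, 82, np.float64(15.9)), (412, 78, np.float64(15.7)), (413, 76, np.float64(15.8)), (414, 76, np.float64(15.4)), (415, 76, np.float64(15.9)), (416, 75, np.float64(15.5)), (417, 75, np.float64(15.5)), (418, 75, np.float64(15.8)), (419, 74, np.float64(15.9))]
220 14 y_b 147.7
223 101 y_b 150.5
231 -13 y_b 158.1
236 -98 y_b 162.8
244 60 y_b 170.4
329 -63 y_b 250.9
336 27 y_b 257.5
340 -41 y_b 261.3
345 8 y_b 266.0
353 37 y_b 273.6
355 -36 y_b 275.5
361 48 y_b 281.2
367 -53 y_b 286.9
374 47 y_b 293.5
379 -51 y_b 298.2
387 40 y_b 305.8
392 -36 y_b 310.5
rod [np.float64(178.22336656176788), np.float64(178.5466748973968), np.float64(178.55935461985032)]
far pad 0.269677469783834
```

Notch centres come out at y_b ≈ 266.1, 278.1 and 290.1 mm along the board axis, with the rod now at 178.4. For the pad half pressed, the rod should be at about 274, so the nearest notch is 278.1. That needs about 99 mm of TCP travel. Descending and gripping.

>>> jog_arm(
  series=[
    {"delta_pos": [0, 0, 0.4], "yaw": 0, "fingers": 40},
    {"delta_pos": [0, 0, 0.8], "yaw": 0, "fingers": 40},
    {"delta_pos": [0, 0, 1.15], "yaw": 0, "fingers": 40},
    {"delta_pos": [0, 0, 1.38], "yaw": 0, "fingers": 40},
    {"delta_pos": [0, 0, 1.38], "yaw": 0, "fingers": 30},
    {"delta_pos": [0, 0, 1.38], "yaw": 0, "fingers": 20},
    {"delta_pos": [0, 0, 1.38], "yaw": 0, "fingers": 14},
    {"delta_pos": [0, 0, 1.38], "yaw": 0, "fingers": 8},
    {"delta_pos": [0, 0, 1.38], "yaw": 0, "fingers": 8},
    {"delta_pos": [0, 0, 1.38], "yaw": 0, "fingers": 8},
  ],
  squeeze=30,
)

```text
t: 2.65
position: [0.4905, 0.2, 0.0853]
eef_rot: [-0.021, 1.0, 0.0, 0.0]
contact_force: [-0.1, 0.8, 6.2]
width: 0.0111
grasp_force: 30.0
```

>>> jog_arm(
  series=[
    {"delta_pos": [0, 0, -0.03], "yaw": 0, "fingers": 8},
    {"delta_pos": [0, 0, -0.06], "yaw": 0, "fingers": 8},
    {"delta_pos": [0, 0, -0.09], "yaw": 0, "fingers": 8},
    {"delta_pos": [0, 0, -0.12], "yaw": 0, "fingers": 8},
    {"delta_pos": [0, 0, -0.15], "yaw": 0, "fingers": 8},
    {"delta_pos": [0, 0, -0.18], "yaw": 0, "fingers": 8},
    {"delta_pos": [0, 0, -0.21], "yaw": 0, "fingers": 8},
    {"delta_pos": [0, 0, -0.21], "yaw": 0, "fingers": 8},
    {"delta_pos": [0, 0, -0.21], "yaw": 0, "fingers": 8},
    {"delta_pos": [0, 0, -0.21], "yaw": 0, "fingers": 8},
  ],
)

```text
t: 3.9
position: [0.4904, 0.2, 0.0972]
eef_rot: [-0.021, 1.0, 0.0, 0.0]
contact_force: [4.4, 3.5, -7.5]
width: 0.011
grasp_force: 30.0
```

```bash
cat >> h.py <<'E'
def rod():
    s,im,d=grab('scene');K,T=cam('scene');P=cloud(K,T,d)
    b=np.array([-.0437,.99905]);tc=s['position'];xx=np.array([b[1],-b[0]])
    r=P[...,:2]-np.array([.4829,.3413]);x=r@xx;y=P[...,:2]@b
    dark=im.max(2)<70
    m=dark&(P[...,2]>.085)&(P[...,2]<.135)&(x<-.03)&(x>-.06)&(abs(y-tc[:2]@b)<.03)
    f=(abs(x-0)<.05)&(abs(y-tc[:2]@b-.0)<.012)&(abs(x)>.015)&(P[...,2]>.08)&(P[...,2]<.135)&(x<-.015)
    q=P[f];print('tcp y_b',(tc[:2]@b*1e3).round(1),'z',tc[2].round(4),'ball n',m.sum(),'top z',np.percentile(P[m][:,2],90).round(4) if m.sum() else None,'y',(np.median(y[m])*1e3).round(1),'rod top',np.percentile(q[:,2],90).round(4) if len(q) else None,len(q))
    return im
E
python3 -c "
from h import *
im=rod();save('s2',cv2.resize(im[180:350,150:370],None,fx=3.4,fy=3.4,interpolation=cv2.INTER_CUBIC))"
```

```text
tcp y_b 178.4 z 0.0972 ball n 66 top z 0.1236 y 173.7 rod top 0.1233 170
```

View pics/s2.png

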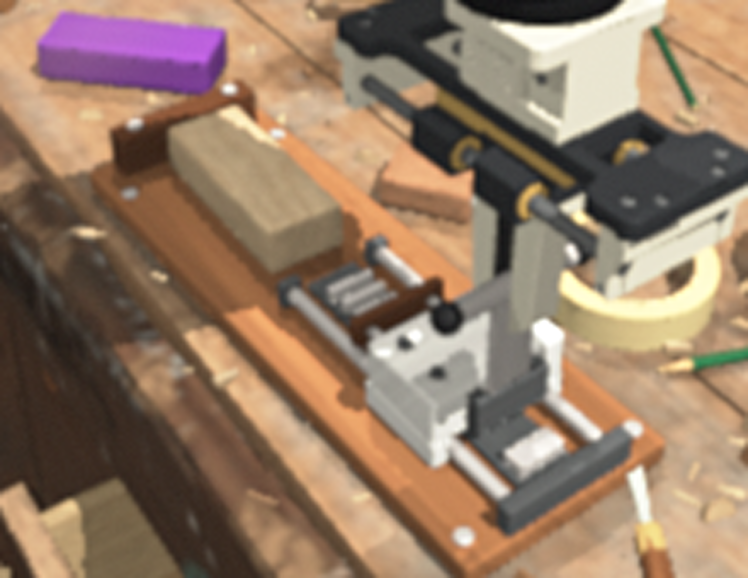

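The bar is up 12 mm, with the ball at crop (446,317) and about 12 mm higher than before, so it's free of the teeth. Running the carriage.

>>> jog_arm(
  series=[
    {"delta_pos": [0, 0.08, 0], "yaw": 0, "fingers": 8},
    {"delta_pos": [0, 0.2, 0], "yaw": 0, "fingers": 8},
    {"delta_pos": [0, 0.34, 0], "yaw": 0, "fingers": 8},
    {"delta_pos": [0, 0.48, 0], "yaw": 0, "fingers": 8},
    {"delta_pos": [0, 0.62, 0], "yaw": 0, "fingers": 8},
    {"delta_pos": [0, 0.76, 0], "yaw": 0, "fingers": 8},
    {"delta_pos": [0, 0.9, 0], "yaw": 0, "fingers": 8},
    {"delta_pos": [0, 1.03, 0], "yaw": 0, "fingers": 8},
    {"delta_pos": [0, 1.12, 0], "yaw": 0, "fingers": 8},
    {"delta_pos": [0, 1.18, 0], "yaw": 0, "fingers": 8},
  ],
)

```text
t: 5.2
position: [0.4872, 0.2698, 0.0969]
eef_rot: [-0.021, 1.0, -0.001, -0.0]
contact_force: [4.8, -4.4, -6.7]
width: 0.011
grasp_force: 30.0
```

>>> jog_arm(
  series=[
    {"delta_pos": [0, 0.04, 0], "yaw": 0, "fingers": 8},
    {"delta_pos": [0, 0.08, 0], "yaw": 0, "fingers": 8},
    {"delta_pos": [0, 0.12, 0], "yaw": 0, "fingers": 8},
    {"delta_pos": [0, 0.16, 0], "yaw": 0, "fingers": 8},
    {"delta_pos": [0, 0.2, 0], "yaw": 0, "fingers": 8},
    {"delta_pos": [0, 0.24, 0], "yaw": 0, "fingers": 8},
    {"delta_pos": [0, 0.28, 0], "yaw": 0, "fingers": 8},
    {"delta_pos": [0, 0.32, 0], "yaw": 0, "fingers": 8},
    {"delta_pos": [0, 0.36, 0], "yaw": 0, "fingers": 8},
    {"delta_pos": [0, 0.38, 0], "yaw": 0, "fingers": 8},
  ],
)

```text
t: 6.45
position: [0.4862, 0.2919, 0.0968]
eef_rot: [-0.021, 1.0, -0.001, -0.0]
contact_force: [5.8, -9.2, -7.4]
width: 0.011
grasp_force: 30.0
```

Run:
```python
from h import *
im=rod();s,w,d=grab('wrist');K,T=cam('wrist',s);np.savez('w3',im=w,d=d,K=K,T=T)
save('w3',w[100:300]);yb=np.array([-.0437,.99905])
save('w3',cv2.resize(w[100:290,130:420],None,fx=2.7,fy=2.7,interpolation=cv2.INTER_CUBIC))
```

```text
tcp y_b 270.3 z 0.0968 ball n 48 top z 0.1231 y 264.7 rod top 0.1225 134
```

View pics/w3.png

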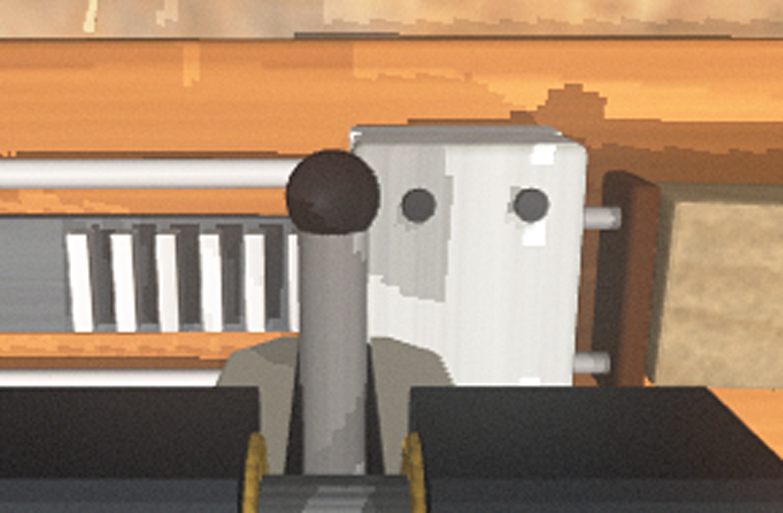

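The wrist crop shows the pad touching the blank at about column 655, with five teeth visible behind the carriage. Now to measure how far the pad is pressed in and the notch phase.

Run:
```python
from h import *
w=np.load('w3.npz');K,T,im,d=w['K'],w['T'],w['im'],w['d'];P=cloud(K,T,d)
yb=np.array([-.0437,.99905]);Y=lambda u,v,z:round(onplane(K,T,u,v,z)[:2]@yb*1e3,1)
v=202;g=im.astype(float)[v-2:v+3].mean((0,2));e=np.diff(g)
for u in range(150,250):
  if abs(e[u])>20 and abs(e[u])>=abs(e[u-1]) and abs(e[u])>=abs(e[u+1]): print(u,round(e[u]),Y(u+.5,v,.028))
v=192
print([(u,int(im[v,u].mean()),round(P[v,u,2]*1e3)) for u in range(236,272)])
c=lambda c,r:(c/2.7+130-.2,r/2.7+100-.2)
print('rod',[Y(*c(x,250),.116) for x in(300,333,368)])
print('ball',[Y(*c(x,195),.116) for x in(286,332,379)])
print('car front',Y(*c(583,250),.059),'pad back/front top',Y(*c(630,290),.045),Y(*c(657,290),.045),'bl',Y(*c(672,290),.048))
for v in(200,210):print([(u,round(P[v,u,1]*1e3),round(P[v,u,2]*1e3)) for u in range(352,384,2)])
```

```text
155 92 197.7
162 -125 202.8
171 120 209.5
178 -93 214.6
187 84 221.3
194 -77 226.4
204 97 233.8
211 -131 239.0
220 97 245.6
227 -135 250.8
234 30 256.0
236 91 257.4
239 -82 259.6
[(236, 151, 20), (237, 245, 27), (238, 236, 27), (239, 234, 29), (240, 153, 115), (241, 99, 119), (242, 113, 118), (243, 121, 119), (244, 126, 118), (245, 131, 119), (246, 135, 121), (247, 138, 120), (248, 138, 120), (249, 141, 120), (250, 144, 122), (251, 145, 121), (252, 146, 122), (253, 151, 121), (254, 147, 122), (255, 147, 121), (256, 149, 122), (257, 147, 120), (258, 143, 120), (259, 146, 120), (260, 153, 121), (261, 184, 119), (262, 172, 121), (263, 165, 119), (264, 158, 118), (265, 144, 118), (266, 161, 60), (267, 193, 59), (268, 195, 59), (269, 191, 59), (270, 190, 59), (271, 186, 58)]
rod [np.float64(264.5), np.float64(270.1), np.float64(276.0)]
ball [np.float64(262.2), np.float64(269.9), np.float64(277.7)]
car front 328.6 pad back/front top 345.2 352.0 bl 354.6
[(352, 365, 25), (354, 365, 27), (356, 365, 33), (358, 364, 39), (360, 365, 41), (362, 365, 45), (364, 367, 45), (366, 368, 45), (368, 370, 44), (370, 370, 46), (372, 374, 38), (374, 374, 42), (376, 375, 44), (378, 375, 47), (380, 377, 47), (382, 378, 46)]
[(352, 365, 28), (354, 365, 31), (356, 365, 36), (358, 365, 40), (360, 365, 43), (362, 366, 44), (364, 367, 45), (366, 369, 45), (368, 370, 45), (370, 372, 45), (372, 374, 41), (374, 374, 45), (376, 375, 46), (378, 289, 263), (380, 378, 45), (382, 379, 46)]
```

Run:
```python
from h import *
yb=np.array([-.0437,.99905])
for f,v0,v1,lo,hi in(('w1',172,200,300,365),('w3',170,215,330,395)):
  w=np.load(f+'.npz');K,T,im,d=w['K'],w['T'],w['im'],w['d'];P=cloud(K,T,d)
  y=P[...,:2]@yb*1e3;z=P[...,2]*1e3;cf=[];pb=[];pf=[]
  for v in range(v0,v1):
    r=[u for u in range(lo,hi)]
    a=[u for u in r if 56<z[v,u]<62]
    b=[u for u in r if 43<z[v,u]<46.5 and im[v,u].mean()<100 and im[v,u,0]>im[v,u,2]*1.3]
    if a and b and len(b)>4: cf.append(onplane(K,T,max(a)+.5,v,.059)[:2]@yb*1e3);pb.append(onplane(K,T,min(b)-.5,v,.045)[:2]@yb*1e3);pf.append(onplane(K,T,max(b)+.5,v,.045)[:2]@yb*1e3)
  print(f,len(cf),[ (np.median(q).round(1),np.std(q).round(1)) for q in(cf,pb,pf)],'gap back',np.median(np.array(pb)-cf).round(1),'front',np.median(np.array(pf)-cf).round(1))
# scene: pad plate & blank, carriage using depth, before
s,im,d=grab('scene');np.savez('s3',im=im,d=d)
for dd,n in((np.load('scene0.npz'),'scene0'),(np.load('s3.npz'),'s3')):
  K,T=cam('scene');P=cloud(K,T,dd['d']);y=P[...,:2]@yb*1e3;z=P[...,2]*1e3;x=P[...,0]
  bl=(z>44)&(z<52)&(y>340)&(y<500)&(x>.44)&(x<.51)
  c=(z>56)&(z<62)&(y>150)&(y<345)&(x>.4)&(x<.55)
  i=dd['im'].astype(int);br=(i[...,0]>i[...,2]*1.5)&(i.mean(2)<100)
  p=(z>38)&(z<47)&(y>200)&(y<365)&(x>.44)&(x<.53)&br
  print(n,'blank',np.percentile(y[bl],[1,50,99]).round(1),'car',np.percentile(y[c],[1,99]).round(1),'pad',p.sum(),np.percentile(y[p],[2,98]).round(1))
```

```text
w1 28 [(np.float64(236.5), np.float64(0.2)), (np.float64(260.6), np.float64(0.5)), (np.float64(268.0), np.float64(0.3))] gap back 24.3 front 31.5
w3 45 [(np.float64(328.0), np.float64(0.2)), (np.float64(342.9), np.float64(0.3)), (np.float64(353.6), np.float64(1.1))] gap back 14.8 front 25.4
scene0 blank [347.4 415.6 498.4] car [171.4 235. ] pad 138 [259.1 266.1]
s3 blank [343.8 417.2 498.1] car [262.6 325.6] pad 41 [343.3 353.6]
```

The pad is pressed about 8 ± 1 mm at rod 270.2. The notch at 278.2 would then give about 15–16, which is within 3–18. The one at 266.2 would give about 4, further from half way. Moving on to 278.2 while watching the force.

>>> jog_arm(
  series=[
    {"delta_pos": [0, 0.02, 0], "yaw": 0, "fingers": 8},
    {"delta_pos": [0, 0.04, 0], "yaw": 0, "fingers": 8},
    {"delta_pos": [0, 0.06, 0], "yaw": 0, "fingers": 8},
    {"delta_pos": [0, 0.07, 0], "yaw": 0, "fingers": 8},
    {"delta_pos": [0, 0.07, 0], "yaw": 0, "fingers": 8},
    {"delta_pos": [0, 0.07, 0], "yaw": 0, "fingers": 8},
    {"delta_pos": [0, 0.07, 0], "yaw": 0, "fingers": 8},
    {"delta_pos": [0, 0.07, 0], "yaw": 0, "fingers": 8},
    {"delta_pos": [0, 0.07, 0], "yaw": 0, "fingers": 8},
    {"delta_pos": [0, 0.07, 0], "yaw": 0, "fingers": 8},
  ],
)

```text
t: 7.85
position: [0.486, 0.2958, 0.0967]
eef_rot: [-0.021, 1.0, -0.002, -0.001]
contact_force: [6.1, -7.8, -7.9]
width: 0.0112
grasp_force: 30.0
```

Run:
```python
from h import *
yb=np.array([-.0437,.99905])
s,im,d=grab('wrist');K,T=cam('wrist',s);np.savez('w4',im=im,d=d,K=K,T=T)
print(s['position'][:2]@yb,s['contact_force'])
def prof(f,v0,v1,lo,hi):
  w=np.load(f+'.npz');K,T,im,d=w['K'],w['T'],w['im'],w['d'];P=cloud(K,T,d)
  v=(v0+v1)//2
  print(f,[(u,round(onplane(K,T,u,v,.045)[:2]@yb*1e3,1),round(float(np.median(P[v0:v1,u,2]))*1000),im[v0:v1,u].mean(0).astype(int).tolist()) for u in range(lo,hi)])
prof('w1',176,192,319,357);prof('w3',196,212,343,382);prof('w4',196,212,343,378)
```

```text
0.2743195477085427 [ 6.10107002 -7.82036877 -7.88323459]
w1 [(319, np.float64(237.5), 59, [208, 205, 198]), (320, np.float64(238.4), 58, [195, 192, 185]), (321, np.float64(239.3), 56, [136, 134, 129]), (322, np.float64(240.2), 20, [77, 74, 73]), (323, np.float64(241.1), 24, [94, 91, 88]), (324, np.float64(242.0), 28, [145, 139, 135]), (325, np.float64(242.9), 28, [186, 179, 174]), (326, np.float64(243.8), 28, [182, 174, 171]), (327, np.float64(244.6), 27, [180, 174, 169]), (328, np.float64(245.5), 28, [177, 171, 166]), (329, np.float64(246.4), 28, [149, 144, 140]), (330, np.float64(247.3), 20, [71, 70, 67]), (331, np.float64(248.2), 20, [77, 75, 73]), (332, np.float64(249.1), 20, [76, 74, 73]), (333, np.float64(250.0), 20, [77, 75, 73]), (334, np.float64(250.9), 20, [78, 76, 74]), (335, np.float64(251.8), 22, [83, 78, 76]), (336, np.float64(252.7), 27, [93, 89, 85]), (337, np.float64(253.6), 28, [127, 122, 119]), (338, np.float64(254.5), 28, [130, 125, 120]), (339, np.float64(255.4), 28, [129, 123, 119]), (340, np.float64(256.3), 28, [111, 105, 100]), (341, np.float64(257.2), 30, [64
[... 3317 characters left out ...]
12, 77, 57]), (363, np.float64(348.7), 45, [113, 77, 57]), (364, np.float64(349.4), 45, [111, 76, 55]), (365, np.float64(350.1), 44, [108, 75, 56]), (366, np.float64(350.8), 41, [97, 78, 61]), (367, np.float64(351.5), 40, [95, 83, 67]), (368, np.float64(352.2), 42, [98, 84, 67]), (369, np.float64(352.8), 44, [102, 89, 71]), (370, np.float64(353.5), 45, [120, 103, 80]), (371, np.float64(354.2), 46, [161, 138, 105]), (372, np.float64(354.9), 46, [188, 161, 122]), (373, np.float64(355.6), 47, [196, 167, 127]), (374, np.float64(356.3), 46, [200, 170, 128]), (375, np.float64(356.9), 46, [198, 168, 128]), (376, np.float64(357.6), 47, [197, 168, 126]), (377, np.float64(358.3), 47, [198, 169, 128])]
```

Pad and blank are now stationary while the carriage moves, so the blank is home. The pad is pressed about 13.5 at rod 274.3. So notch 278.2 would give about 17.4, too near the limit, while 266.2 gives about 5.4, which is nearest to half way and safe. Backing up with the bar still raised.

>>> jog_arm(
  series=[
    {"delta_pos": [0, -0.03, 0], "yaw": 0, "fingers": 8},
    {"delta_pos": [0, -0.06, 0], "yaw": 0, "fingers": 8},
    {"delta_pos": [0, -0.09, 0], "yaw": 0, "fingers": 8},
    {"delta_pos": [0, -0.12, 0], "yaw": 0, "fingers": 8},
    {"delta_pos": [0, -0.135, 0], "yaw": 0, "fingers": 8},
    {"delta_pos": [0, -0.135, 0], "yaw": 0, "fingers": 8},
    {"delta_pos": [0, -0.135, 0.02], "yaw": 0, "fingers": 8},
    {"delta_pos": [0, -0.135, 0.04], "yaw": 0, "fingers": 8},
    {"delta_pos": [0, -0.135, 0.05], "yaw": 0, "fingers": 8},
    {"delta_pos": [0, -0.135, 0.05], "yaw": 0, "fingers": 8},
  ],
)

```text
t: 9.15
position: [0.4863, 0.2894, 0.0944]
eef_rot: [-0.021, 1.0, -0.0, -0.0]
contact_force: [3.6, -0.7, -7.5]
width: 0.0111
grasp_force: 30.0
```

Run:
```python
from h import *
yb=np.array([-.0437,.99905])
s,im,d=grab('wrist');K,T=cam('wrist',s);P=cloud(K,T,d)
print(s['position'][:2]@yb,s['position'],s['contact_force'])
v0,v1=196,212
print([(u,round(onplane(K,T,u,204,.045)[:2]@yb*1e3,1),round(float(np.median(P[v0:v1,u,2]))*1000)) for u in range(358,385)])
```

```text
0.26786619158525815 [0.48634916 0.28939457 0.09436647] [ 3.6238918  -0.73115522 -7.45768572]
[(358, np.float64(338.3), 29), (359, np.float64(339.0), 32), (360, np.float64(339.7), 34), (361, np.float64(340.4), 36), (362, np.float64(341.0), 38), (363, np.float64(341.7), 39), (364, np.float64(342.4), 42), (365, np.float64(343.1), 43), (366, np.float64(343.8), 44), (367, np.float64(344.4), 44), (368, np.float64(345.1), 45), (369, np.float64(345.8), 45), (370, np.float64(346.5), 45), (371, np.float64(347.1), 45), (372, np.float64(347.8), 45), (373, np.float64(348.5), 45), (374, np.float64(349.2), 45), (375, np.float64(349.8), 45), (376, np.float64(350.5), 44), (377, np.float64(351.2), 40), (378, np.float64(351.9), 42), (379, np.float64(352.6), 43), (380, np.float64(353.2), 45), (381, np.float64(353.9), 46), (382, np.float64(354.6), 46), (383, np.float64(355.3), 46), (384, np.float64(355.9), 47)]
```

>>> jog_arm(
  series=[
    {"delta_pos": [0, -0.015, 0], "yaw": 0, "fingers": 8},
    {"delta_pos": [0, -0.03, 0], "yaw": 0, "fingers": 8},
    {"delta_pos": [0, -0.032, 0], "yaw": 0, "fingers": 8},
    {"delta_pos": [0, -0.032, 0], "yaw": 0, "fingers": 8},
    {"delta_pos": [0, -0.032, 0], "yaw": 0, "fingers": 8},
    {"delta_pos": [0, -0.032, 0], "yaw": 0, "fingers": 8},
    {"delta_pos": [0, -0.032, 0.005], "yaw": 0, "fingers": 8},
    {"delta_pos": [0, -0.032, 0.01], "yaw": 0, "fingers": 8},
    {"delta_pos": [0, -0.032, 0.01], "yaw": 0, "fingers": 8},
    {"delta_pos": [0, -0.032, 0.01], "yaw": 0, "fingers": 8},
  ],
)

```text
t: 10.45
position: [0.4864, 0.2875, 0.0938]
eef_rot: [-0.021, 1.0, -0.0, -0.0]
contact_force: [2.8, 1.4, -6.1]
width: 0.0109
grasp_force: 30.0
```

>>> jog_arm(
  series=[
    {"delta_pos": [0, 0, 0], "yaw": 0, "fingers": 12},
    {"delta_pos": [0, 0, 0], "yaw": 0, "fingers": 14},
    {"delta_pos": [0, 0, 0], "yaw": 0, "fingers": 18},
    {"delta_pos": [0, 0, 0], "yaw": 0, "fingers": 18},
    {"delta_pos": [0, 0, 0], "yaw": 0, "fingers": 18},
    {"delta_pos": [0, 0, 0], "yaw": 0, "fingers": 18},
    {"delta_pos": [0, 0, 0], "yaw": 0, "fingers": 18},
    {"delta_pos": [0, 0, 0], "yaw": 0, "fingers": 18},
    {"delta_pos": [0, 0, 0], "yaw": 0, "fingers": 18},
    {"delta_pos": [0, 0, 0], "yaw": 0, "fingers": 18},
  ],
)

```text
t: 11.7
position: [0.4864, 0.2875, 0.0938]
eef_rot: [-0.021, 1.0, -0.0, -0.0]
contact_force: [0.0, 0.0, 0.1]
width: 0.0178
grasp_force: 0.0
```

```bash
python3 -c "
from h import *
im=rod();save('s5',im)"
```

```text
tcp y_b 266.0 z 0.0938 ball n 55 top z 0.1122 y 261.2 rod top 0.1117 135
```

The bar dropped: the ball top went from 0.1236 to 0.1122, the fully-down height. Withdrawing and verifying.

>>> jog_arm(
  series=[
    {"delta_pos": [0, 0, 0], "yaw": 0, "fingers": 40},
    {"delta_pos": [0, 0, 0], "yaw": 0, "fingers": 40},
    {"delta_pos": [0, 0, 0], "yaw": 0, "fingers": 40},
    {"delta_pos": [0, 0, -0.3], "yaw": 0, "fingers": 40},
    {"delta_pos": [0, 0, -0.7], "yaw": 0, "fingers": 40},
    {"delta_pos": [0, 0, -1.1], "yaw": 0, "fingers": 40},
    {"delta_pos": [0, 0, -1.5], "yaw": 0, "fingers": 40},
    {"delta_pos": [0, 0, -1.8], "yaw": 0, "fingers": 40},
    {"delta_pos": [0, 0, -1.8], "yaw": 0, "fingers": 40},
    {"delta_pos": [0, 0, -1.8], "yaw": 0, "fingers": 40},
  ],
)

```text
t: 13.0
position: [0.4862, 0.2874, 0.2016]
eef_rot: [-0.021, 1.0, -0.0, -0.0]
contact_force: [-0.4, -0.5, -0.1]
width: 0.0402
grasp_force: 0.0
```

Run:
```python
from h import *
yb=np.array([-.0437,.99905]);xb=np.array([.99905,.0437])
im=rod();s,d_im,dd=grab('scene')
for n,d in(('before',np.load('scene0.npz')['d']),('now',dd)):
  K,T=cam('scene');P=cloud(K,T,d);x=(P[...,:2]-[.4829,.3413])@xb;y=P[...,:2]@yb;yr=.1784 if n=='before' else .266
  m=(P[...,2]>.085)&(P[...,2]<.13)&(abs(x)<.055)&(abs(y-yr)<.012);q=P[m]
  print(n,m.sum(),'top z pct',np.percentile(q[:,2],[50,90,97]).round(4),'y_b mid',(np.median(y[m])*1e3).round(1))
s,im,d=grab('wrist');K,T=cam('wrist',s);P=cloud(K,T,d);y=P[...,:2]@yb*1e3;z=P[...,2]*1e3
m=(z>98)&(z<125)&(abs(y-266)<25);print('wrist rod z',np.percentile(P[m][:,2],[50,90,97]).round(4),'y',cv2.minAreaRect(P[m][:,:2].astype(np.float32)))
w=np.load('w1.npz');P=cloud(w['K'],w['T'],w['d']);m=(P[...,2]>.098)&(P[...,2]<.125)&(w['d']>.05);print('w1 rod z',np.percentile(P[m][:,2],[50,90,97]).round(4))
a=cv2.resize(d_im[190:320,160:340],(780,563),interpolation=cv2.INTER_CUBIC);save('fin',a)
```

```text
tcp y_b 265.9 z 0.2016 ball n 46 top z 0.1123 y 260.5 rod top 0.1117 136
before 502 top z pct [0.1084 0.1112 0.1121] y_b mid 174.5
now 439 top z pct [0.1077 0.1111 0.1122] y_b mid 261.5
wrist rod z [0.109  0.1107 0.1116] y ((0.48539450764656067, 0.2871840298175812), (0.09428166598081589, 0.015292655676603317), 2.80377197265625)
w1 rod z [0.1091 0.1106 0.1116]
```

View pics/fin.png

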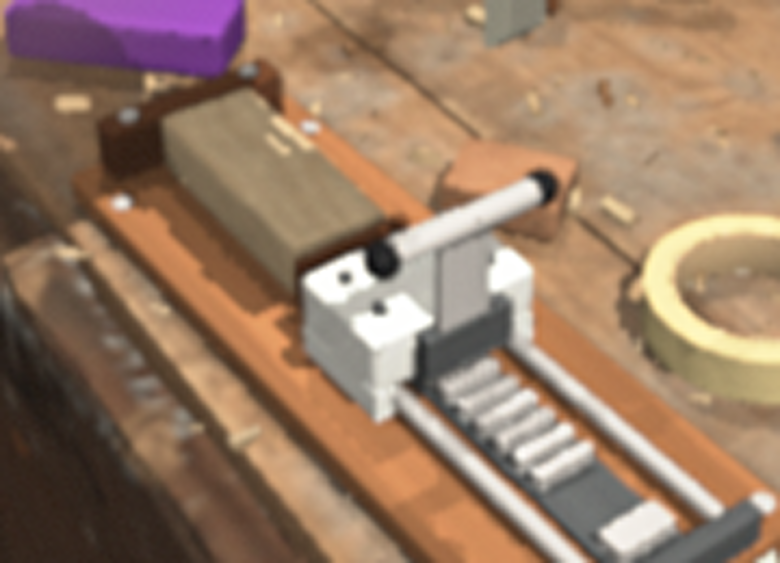

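The view shows the blank against the end stop at about (165,140) and the pad against the blank. The rod, from (382,260) to (543,187), is at its original fully-down height. Bystanders are untouched.

```bash
python3 -c "
from rig import ctrl
print(ctrl.finish_job())"
```

```text
the job is handed in; nothing more can be done
None
```

The job is handed in after about 13 s of robot time: the blank is home against the end stop, the bar sits fully down in the nearest notch, and the pad is pressed in about 5 mm (estimated from the camera; allowed 3–18 mm).

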